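Lock a test fixture's hold-down bar with a hairpin clip

TASK

Swing the fixture's open hold-down bar fully down so that its slot drops over the steel post, then fetch the hairpin clip that lies with its loop tucked under the clear cover, and push its straight leg through the cross hole of the post, above the bar, until the sprung leg snaps round the shank and hugs it. Leave the clip there, released, and do not disturb the other things on the bench.

Things in the scene. Friction and masses are not known exactly. Their poses are not given: they have to be found in the camera images.
- fixture: The test fixture, fixed to the bench: aluminium base plate 120 mm (x) by 230 mm (y), 15 mm thick, with a black module 50 x 66 mm, up to 45 mm high, in a nest at its middle. Origin: middle of its underside, at bench level; z up; its -x side roughly faces the robot. The hinge is at its +y end, the post at its -y end.
- post_hole (a point): Centre of the cross hole in the fixture's upright steel post, 62 mm above the bench, at y = -70 mm of the fixture; same axes. Post 22 mm in diameter, its top 13 mm above this point. The hole is 10 mm wide and high, level, and runs right through along x; the clip may enter from either side. With the bar down, the bar's top is 9 mm below this point.
- bar_hinge (a point): Middle of the hold-down bar's hinge axis (along the fixture's x), 50 mm above the bench at y = +70 mm of the fixture. Steel bar 46 mm wide, 6 mm thick (axis in its mid-plane), reaching 175 mm from the axis; its slot, 28 mm wide, from 125 to 160 mm, drops over the post. Hinge cheeks stand beside the bar from 25 to 37 mm off its middle, 55 mm high.
- bar (a joint): Angle of the hold-down bar, rad: 0 = fully down, level, pointing to the fixture's -y, slot round the post; 1.57 = upright above the hinge. Starts between 0.9 and 1.5. Hinge friction (about 0.25 N m) keeps it where it is left; close it by pushing its free end over towards -y and down, 2 to 4 N.
- clip_loop (a point): Centre of the hairpin clip's loop, where to grip it for pushing: two parallel wires along x, straight for 11 mm either way, 24 mm wide over both (y). Clip of 6 mm round steel wire, all flat, 115 mm long, about 60 g, lying with the wire's centre 3 mm above the bench. x points from loop to leg tips, z up. At the start the loop is under the clear cover and cannot be gripped.
- clip_seat (a point): Point on the clip's straight leg that comes to the centre of the cross hole when home; axes as clip_loop, which is at x = -50, y = +9 mm from here. The straight leg runs along x at y = 0 to its round tip at x = +43 mm. The sprung leg lies on the +y side and bulges here to y = 14 mm (outer edge): both legs together can be gripped here, 17 mm over the wires.
- clip_spring (a joint): How far the sprung leg is bent outwards, rad: 0 at rest, 0.1 to 0.2 as its neck (x = 10 to 15 mm from clip_seat, wire centre 8 mm from the straight leg's) passes the post, 0.01 to 0.04 when home. It flares to x = 34, y = 23 mm. The push past the neck takes about 5 to 12 N; then a rigid waist (x = -12 mm) stops the clip. Home, clip_seat is 1 to 3 mm off the hole's centre.
- dock_mouth (a point): Middle of the open edge, at bench level, of the fixed clip dock: a clear cover 70 mm (x) by 150 mm (y), underside 22 mm and top 27 mm above the bench, on aluminium side cheeks and a back wall (126 mm between the cheeks). Open only at this edge, towards the dock's +x; z up. The clip's loop end, 45 to 60 mm of it, lies beneath; the legs stick out.
- screwdriver_grip (a point): Bystander: screwdriver lying on the bench, 190 mm long.
- module_mid (a point): Bystander: loose black module 50 x 66 x 30 mm, its centre.
- washer_mid (a point): Bystander: steel washer, 34 mm across, 5 mm thick, its centre.
- gauge_mid (a point): Bystander: steel gauge block 60 x 30 x 12 mm, its centre.
- jar_mid (a point): Bystander: white jar 60 mm across, 75 mm high, its centre.
- parts_bin_mid (a point): Bystander: grey open bin 120 x 160 x 50 mm, its centre.

How it is judged:
On the way, in this order (a step that is already met when the one before it is completed fails the run):
1. the bar is fully down over the post (value of joint bar below 0.06 rad), for 0.2 s.
2. the clip is home in the post's cross hole (value of joint bar below 0.06 rad and distance between clip_seat and post_hole below 0.007 m and angle between the x axis of clip_seat and the x axis of post_hole, either way round below 0.35 rad and value of joint clip_spring below 0.08 rad), for 0.2 s.
At the end, for the whole second after the job is handed in: The bar is down (within 0.06 rad) and the clip is home: its seat point within 7 mm of the centre of the cross hole, its straight leg along the hole within 0.35 rad, the sprung leg closed on the shank (bent less than 0.08 rad), released and at rest (all of step 2 and linear speed of clip below 0.02 m/s); the robot touches nothing.
It fails at once if a bystander is moved by more than 30 mm (distance of any of screwdriver_grip, module_mid, washer_mid, gauge_mid, jar_mid, parts_bin_mid from where it was at the start of the episode above 0.03 m).
It also fails if it takes over 72 s, if anything falls off the work surface, if the arm or the gripper's body presses on something with over 40 N, if the wrist force passes 120 N, or if a joint passes its speed limit or range.

ROBOT

A 7-joint arm with a two-finger parallel gripper is mounted at the origin on the work surface. World frame = base frame: x ahead of the robot, y to its left, z up, the work surface at z = 0. Lengths are in m, angles in rad, forces in N, time in s.
With the tool pointing down it reaches from about 0.4 to 0.875 m from the base axis. Payload 19.3 kg.
Tool frame: the origin (TCP) lies midway between the tips of the shut fingers; the grasp point (between the pads) lies 19 mm behind it; x points along the fingers, y is the direction in which the jaws open and shut, and the axes are right-handed (so a half turn about x gives the same grasp; the last joint's range is limited). The gripper opens to 85 mm and grips with 20 to 120 N. Pads are 22 mm wide; open, the fingers measure 114 mm over their backs; the gripper's body (76 mm by 85 mm) begins 54 mm behind the grasp point. The pads swing forward as they close: fully open they stand 13 mm farther back than shut.
Start: joints at [-0.07, 0.521, -0.036, 1.599, 0.021, 1.021, -0.113], TCP at [0.625, -0, 0.231] pointing down, gripper open.
Joint ranges: [-2.91, 2.91], [-0.3, 2.13], [-1.5, 1.42], [0.17, 2.43], [-1.26, 4.41], [0.16, 1.93], [-2.52, 2.52]. Speed limits (rad/s): [1.89, 1.89, 2.39, 2.39, 3.01, 3.01, 3.01].

INTERFACE

Orientations are given as [roll, pitch, yaw] about the fixed x, y, z axes, in that order (R = Rz(yaw) Ry(pitch) Rx(roll)).
In Python, from workcell import telemetry, vision, workorder gives the robot as it stands. The module is installed in compiled form; this text tells all that it offers.
- The arm moves only by the tool play_rows, never from a script. Its argument "deltas" is a list of rows, each a list of 7 numbers: the shift along the world's x, y, z in mm, then the turn, a rotation vector about the world's x, y, z in degrees, then the finger opening in mm, from 0 to 85.4. In form: [[x, y, z, wx, wy, wz, jaw], ...]. A call has 1 to 8 rows; each row shifts and turns the commanded pose from where the row before left it; what a row does not reach is not made up. A row lasts 1/8 s, in which the tool goes at most 62.5 mm and 10.7 degrees, less where a joint would pass 70% of its speed; a pose out of reach is approached as far as the arm can. A call with a gripper value outside its range is refused whole. The fingers move at their own pace and stop on an object; "grip_force" is the grip in N (left out, the last holds). Time passes only in rows, so rows that do not move let the fingers close. It gives the time, the measured TCP pose, the force and the opening at its end, in the units of the state.
- telemetry.observe(): the state, without advancing time (a new reading comes with each control period).
- vision.grab_frame(name): name is "scene" or "side" or "wrist"; returns the picture (400x640x3 uint8, red, green, blue); there is no depth.
- vision.camera_info(name): a dict with "mtx" (3x3 intrinsics, pixels), "rvec" (rotation vector, rad) and "tvec" (3), from world to camera coordinates, as OpenCV has them. Camera axes: x right, y down, z forward; pixel columns grow to the right and rows downward; lengths in m; the calibration is good to about 2 mm. A picture is of the moment at which its call begins: read the wrist's pose just before it. camera_info takes no time and is no camera call; for the wrist camera it gives the pose at the moment of the call.
- workorder.job_done(): hands the job in, once; it reports no verdict.
The state is a dict: "clock": time; "qpos": joint angles; "qd": joint speeds; "joint_efforts": joint torques, N m; "position": TCP position; "tool_rot": TCP orientation; "force": force on the tool from outside, world axes, zero at the start; "moment": the same for the moment, N m; "grip_width": finger opening in m.
Only numpy, scipy, OpenCV 4.12 (cv2) and the standard library are available. Lean on these libraries where they do the work, as an engineer would, in place of code of your own. Each camera call takes 0.05 s, during which the arm holds its last target. There are 200 camera calls.

## Working session

There is one attempt and no reset: what is moved stays moved. The work goes in short steps, Python scripts to look and compute and a tool call to move; the robot and the scene stay as the last step left them, time stands still between calls to the robot, and variables do not carry over. Pictures are saved under pics/ and viewed, about 8 in all and at most 12, crops included, and the job is handed in when it is done.

Besides the shell and the picture viewer there is one more tool, called by a JSON object that holds its "name" and its "arguments". play_rows: Moves the arm, as the interface text tells. Its arguments: {"type":"object","properties":{"deltas":{"type":"array","items":{"type":"array","items":{"type":"number"}}},"grip_force":{"type":"number"}},"required":["deltas"]}

```bash
mkdir -p pics
cat > h.py <<'E'
import numpy as np, cv2
from workcell import telemetry, vision, workorder
def cam(n):
    c=vision.camera_info(n); K=np.array(c["mtx"],float); R=cv2.Rodrigues(np.array(c["rvec"],float))[0]; t=np.array(c["tvec"],float).ravel()
    return K,R,t
def ray(c,u,v):
    K,R,t=c; d=R.T@np.linalg.solve(K,[u,v,1.]); return -R.T@t,d
def onz(c,u,v,z):
    o,d=ray(c,u,v); return o+d*(z-o[2])/d[2]
def proj(c,P):
    K,R,t=c; p=K@(R@np.array(P,float)+t); return p[:2]/p[2]
def tri(c1,p1,c2,p2):
    o1,d1=ray(c1,*p1); o2,d2=ray(c2,*p2)
    A=np.stack([d1,-d2],1); s=np.linalg.lstsq(A,o2-o1,rcond=None)[0]
    a=o1+d1*s[0]; b=o2+d2*s[1]; return (a+b)/2,np.linalg.norm(a-b)
def save(n,f):
    c=cam(n); im=vision.grab_frame(n); cv2.imwrite("pics/"+f,im[:,:,::-1]); return c,im
E
python3 - <<'E'
from h import *
np.set_printoptions(precision=3,suppress=True)
for n in ("scene","side"):
    c,im=save(n,n+"0.png"); print(n,-c[1].T@c[2],c[1][2],c[0][0,0])
print(telemetry.observe())
E
```

```text
scene [ 1.1   -0.502  0.955] [-0.458  0.381 -0.803] 454.0927909578534
side [0.201 0.582 0.522] [ 0.439 -0.745 -0.503] 384.67386235358896
{'clock': 0.1, 'qpos': array([-0.07 ,  0.522, -0.036,  1.6  ,  0.021,  1.021, -0.113]), 'qd': array([ 0.001, -0.001, -0.002, -0.001,  0.   , -0.   , -0.002]), 'joint_efforts': array([  0.006, -92.849,   1.985, -37.053,   0.018,   0.005,  -0.   ]), 'position': array([ 0.625, -0.   ,  0.231]), 'tool_rot': array([-1.477,  1.57 , -3.048]), 'force': array([-0.539, -0.105,  0.086]), 'moment': array([ 0.007, -0.005, -0.037]), 'grip_width': 0.08543142725219516}
```

View pics/scene0.png

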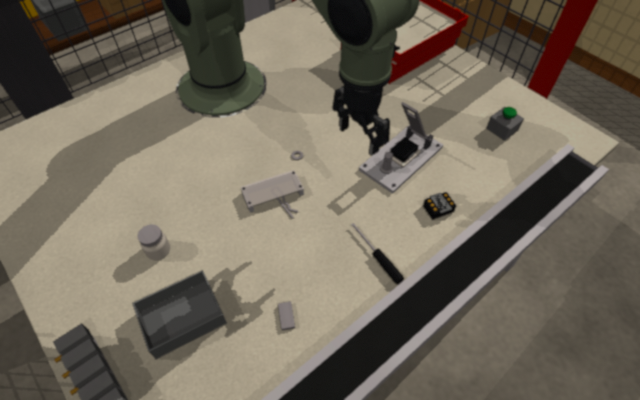

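View pics/side0.png

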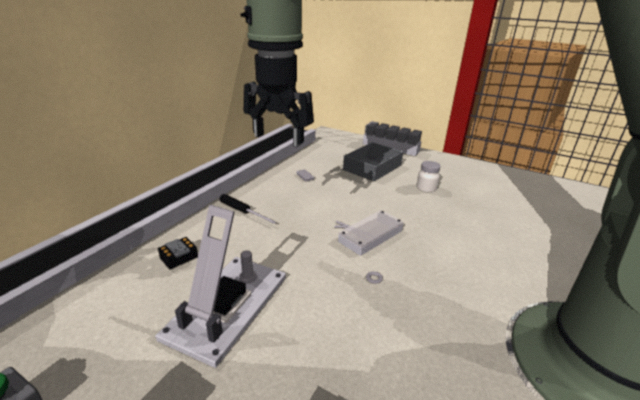

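The scene picture shows the fixture around px (400,160), dock at (272,190) with legs at (288,210), washer (297,156) and screwdriver (375,255). The side picture shows the fixture's post at (247,265), the raised bar (212,260) and the dock at (370,232). Now a magnified composite.

Run:
```python
import cv2,numpy as np
a=cv2.imread("pics/scene0.png");b=cv2.imread("pics/side0.png")
def cr(im,x,y,w,h): return cv2.resize(im[y:y+h,x:x+w],(400,300),interpolation=cv2.INTER_CUBIC)
cv2.imwrite("pics/comp.png",np.vstack([np.hstack([cr(a,350,95,100,75+25-25),cr(a,235,155,100,75)]),np.hstack([cr(b,150,200,160,120*1+0),cr(b,320,200,100,75)])]))
cv2.imwrite("pics/comp.png",np.vstack([np.hstack([cr(a,340,95,133,100),cr(a,235,155,100,75)]),np.hstack([cr(b,145,200,213,160),cr(b,320,200,100,75)])]))
```

```text
(no output)
```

View pics/comp.png

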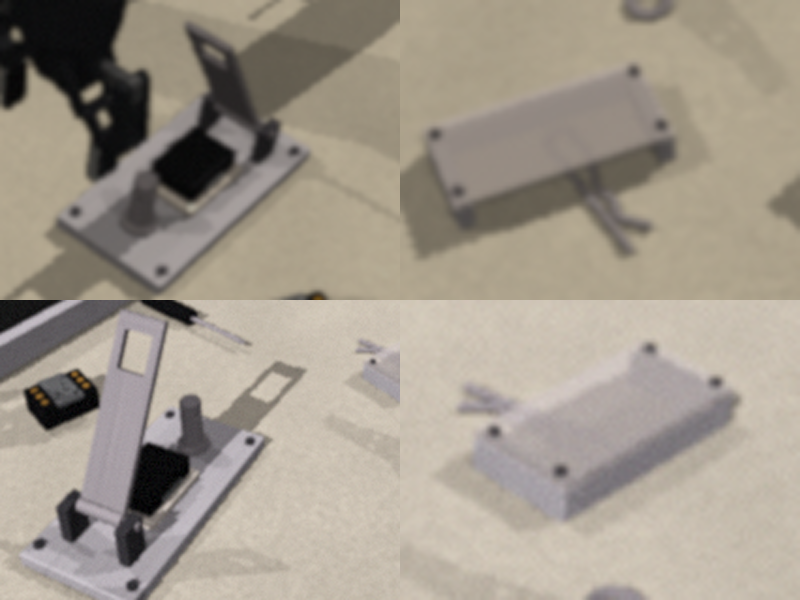

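Run:
```python
from h import *
np.set_printoptions(precision=4,suppress=True)
s=cam("scene");d=cam("side")
print("fix scene",*[onz(s,*p,.015) for p in [(365,165.5),(394,185.2),(437.8,145.2)]],sep="\n")
print("fix side",*[onz(d,*p,.015) for p in [(235.5,260.2),(277.6,274.5),(166.3,329.4),(215.8,351.8)]],sep="\n")
print("post top",tri(s,(389,154.3),d,(246.2,254.3)))
print("bar tip",tri(s,(402.2,103.3),d,(233.9,212.2)),tri(s,(417.2,109.3),d,(210,207.4)))
print("dock",*[onz(s,*p,.027) for p in [(243.8,188.5),(249.5,202.8),(293.5,173),(300.3,186.3)]],sep="\n")
f=lambda x,y:(320+(x-400)/4,200+(y-300)/4)
print("dock side",*[onz(d,*f(*p),.027) for p in [(494,431),(560,470),(650,348),(715,382)]],sep="\n")
print("clip tips",*[onz(s,*p,.003) for p in [(291.5,217.5),(297,211.8)]],sep="\n")
g=lambda x,y:(235+(x-400)/4,155+y/4)
print("clip wire pts",*[onz(s,*g(*p),.003) for p in [(560,150),(575,180),(593,165),(600,205)]],sep="\n")
```

```text
fix scene
[0.552  0.1142 0.015 ]
[0.6513 0.1259 0.015 ]
[0.6289 0.3244 0.015 ]
fix side
[0.6508 0.1206 0.015 ]
[0.5517 0.1102 0.015 ]
[0.6277 0.3202 0.015 ]
[0.5278 0.3098 0.015 ]
post top (array([0.5961, 0.1499, 0.0725]), np.float64(0.003941710912984131))
bar tip (array([0.5697, 0.1999, 0.2002]), np.float64(0.004559934747575147)) (array([0.6095, 0.2109, 0.2017]), np.float64(0.003907173888430129))
dock
[ 0.4147 -0.1889  0.027 ]
[ 0.4622 -0.2038  0.027 ]
[ 0.4561 -0.0578  0.027 ]
[ 0.5031 -0.0719  0.027 ]
dock side
[ 0.5001 -0.0737  0.027 ]
[ 0.4529 -0.0599  0.027 ]
[ 0.4597 -0.206   0.027 ]
[ 0.4122 -0.1908  0.027 ]
clip tips
[ 0.5525 -0.1406  0.003 ]
[ 0.5475 -0.119   0.003 ]
clip wire pts
[ 0.4611 -0.1251  0.003 ]
[ 0.4873 -0.1323  0.003 ]
[ 0.485  -0.1159  0.003 ]
[ 0.5138 -0.132   0.003 ]
```

```bash
cat >> h.py <<'E'
from scipy.spatial.transform import Rotation as Ro
def pose():
    o=telemetry.observe(); R=Ro.from_euler("xyz",o["tool_rot"]).as_matrix(); return o,R
FY=np.radians(6.5); FC=np.array([.5897,.2174,0])
def fw(x,y,z): c,s=np.cos(FY),np.sin(FY); return FC+[c*x-s*y,s*x+c*y,z]
E
python3 - <<'E'
from h import *
np.set_printoptions(precision=4,suppress=True)
o,R=pose(); print(o["position"],R)
for th in [1.25,1.07,.8,.55,.3,.1,0]:
    r=.11; y=.07-r*np.cos(th)+.003*np.sin(th)+.011; z=.05+r*np.sin(th)+.003*np.cos(th)
    print(th,fw(0,y,z))
E
```

```text
[ 0.6247 -0.0001  0.2308] [[-0.0011  1.     -0.    ]
 [-0.0001 -0.     -1.    ]
 [-1.     -0.0011  0.0001]]
1.25 [0.5841 0.2662 0.1553]
1.07 [0.5862 0.248  0.1479]
0.8 [0.589  0.2239 0.131 ]
0.55 [0.591  0.2063 0.1101]
0.3 [0.5923 0.1943 0.0854]
0.1 [0.5929 0.1894 0.064 ]
0 [0.593  0.1886 0.053 ]
```

{"name": "play_rows", "arguments": {"deltas": [[-6,40,6,0,0,6.5,0],[-6,40,6,0,0,0,0],[-6,40,6,0,0,0,0],[-6,40,2,0,0,0,0],[-6,40,0,0,0,0,0],[-6,40,0,0,0,0,0],[-5,40,0,0,0,0,0],[0,0,0,0,0,0,0]], "grip_force": 60}}

```text
clock: 1.1
position: [0.5826, 0.2835, 0.2507]
tool_rot: [-2.358, 1.569, 2.472]
force: [0.9, 0.1, 0.1]
grip_width: 0.0001
```

Down behind the bar, then along the arc.

{"name": "play_rows", "arguments": {"deltas": [[1,0,-50,0,0,0,0],[1,-8,-45,0,0,0,0],[2,-20,-5,0,0,0,0],[1,-12,-6,0,0,0,0],[1,-14,-11,0,0,0,0],[1,-10,-10,0,0,0,0],[1,-10,-12,0,0,0,0],[0,0,0,0,0,0,0]]}}

```text
clock: 2.1
position: [0.5916, 0.2048, 0.1112]
tool_rot: [-1.144, 1.569, -2.602]
force: [0.6, 0.4, 0.2]
grip_width: -0.0
```

Run:
```python
from h import *
save("side","s1.png"); o,R=pose(); print(o["position"],o["force"])
```

```text
[0.5917502  0.20571384 0.11182129] [-0.52625017  0.4559318   0.46556297]
```

View pics/s1.png

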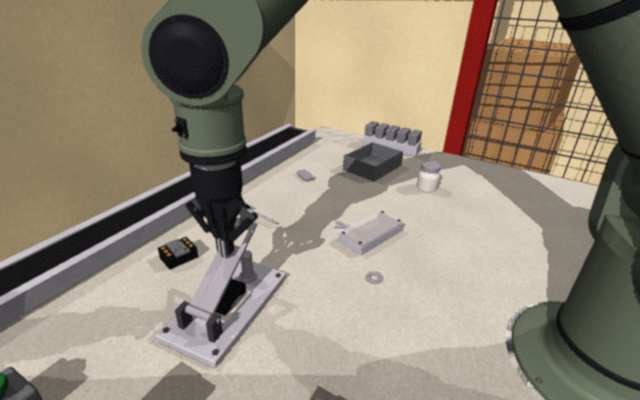

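The bar has swung to roughly 0.55 rad, with the fingers on it at px (225,245). Continue.

{"name": "play_rows", "arguments": {"deltas": [[0,-6,-12,0,0,0,0],[1,-5,-13,0,0,0,0],[0,-3,-11,0,0,0,0],[0,-2,-10,0,0,0,0],[0,-1,-8,0,0,0,0],[0,0,-5,0,0,0,0],[0,0,-1,0,0,0,0],[0,0,0,0,0,0,0]]}}

```text
clock: 3.15
position: [0.5929, 0.1888, 0.053]
tool_rot: [-0.235, 1.571, -1.692]
force: [-4.8, -3.8, 14.7]
grip_width: -0.0005
```

{"name": "play_rows", "arguments": {"deltas": [[0,0,0,0,0,0,0],[0,0,45,0,0,0,0],[0,0,45,0,0,10,40],[-5,-30,45,0,0,10,40],[-13,-50,10,0,0,10,40],[-13,-50,0,0,0,10,40],[-13,-50,0,0,0,10,40],[-13,-50,0,0,0,10,40]]}}

```text
clock: 4.15
position: [0.5354, -0.0424, 0.1974]
tool_rot: [0.116, 1.57, -0.288]
force: [0.6, -0.6, 0.1]
grip_width: 0.0401
```

{"name": "play_rows", "arguments": {"deltas": [[-13,-50,0,0,0,10,40],[-13,-44,0,0,0,5.5,40],[0,0,0,0,0,0,40],[0,0,0,0,0,0,40]]}}

```text
clock: 4.65
position: [0.5102, -0.1345, 0.1973]
tool_rot: [1.055, 1.57, 0.915]
force: [-0.1, -0.2, 0.8]
grip_width: 0.0399
```

Run:
```python
from h import *
np.set_printoptions(precision=4,suppress=True)
o,R=pose(); c,im=save("wrist","w1.png"); print(o["position"],R,o["qpos"],c[0],c[1],-c[1].T@c[2])
save("side","s2.png")
for p in [(.5525,-.1406,.003),(.5475,-.119,.003),(.5099,-.1346,.003),(.4617,-.1187,.003)]: print(proj(c,p))
```

```text
[ 0.5102 -0.1345  0.1973] [[ 0.0003  0.1399  0.9902]
 [ 0.0003  0.9902 -0.1399]
 [-1.      0.0004  0.0002]] [ 0.4606  0.4346 -0.4156  1.8758  0.2227  0.8762  1.3664] [[301.1893   0.     310.6255]
 [  0.     301.1893 201.0228]
 [  0.       0.       1.    ]] [[ 0.1405  0.9901  0.001 ]
 [ 0.9359 -0.1332  0.3262]
 [ 0.3231 -0.045  -0.9453]] [ 0.4282 -0.1226  0.3412]
[310.0762 208.0701]
[327.4699 201.7655]
[310.0135 173.0182]
[318.1605 128.5768]
```

View pics/w1.png

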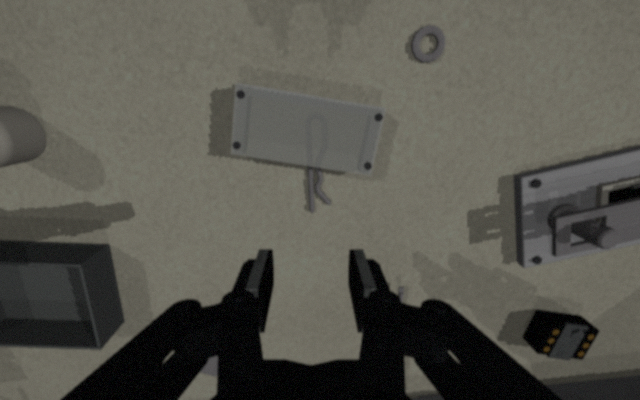

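The wrist view shows the bar down with its slot round the post (px 600,235), clip tips at (310,209) and (328,203), and the loop under the cover at (316,127), all agreeing with the predicted pixels.

{"name": "play_rows", "arguments": {"deltas": [[2,3,-50,0,0,0,40],[2,2,-50,0,0,0,40],[0,0,-50,0,0,0,40],[0,0,-30,0,0,0,40],[0,0,-11,0,0,0,40],[0,0,0,0,0,0,10],[0,0,0,0,0,0,10],[0,0,0,0,0,0,10]], "grip_force": 40}}

```text
clock: 5.75
position: [0.5146, -0.1302, 0.0074]
tool_rot: [-0.112, 1.569, -0.252]
force: [0.8, -1.1, -0.3]
grip_width: 0.0101
```

Opening reads 10 mm, so the pads closed above the wire; open, lower and retry.

{"name": "play_rows", "arguments": {"deltas": [[0,0,0,0,0,0,40],[0,0,0,0,0,0,40],[0,0,-6,0,0,0,36],[0,0,0,0,0,0,10],[0,0,0,0,0,0,10],[0,0,0,0,0,0,10],[0,0,0,0,0,0,10]]}}

```text
clock: 6.62
position: [0.5144, -0.13, 0.0005]
tool_rot: [-0.076, 1.57, -0.216]
force: [0.1, -0.2, 9.4]
grip_width: 0.0147
```

Run:
```python
from h import *
print(onz(cam("scene"),351,227,.004),onz(cam("scene"),400,280,.01),onz(cam("scene"),286,305,.0))
```

```text
[ 0.6711806  -0.04453139  0.004     ] [ 0.85341057 -0.05864686  0.01      ] [ 0.7304419  -0.29401497  0.        ]
```

{"name": "play_rows", "arguments": {"deltas": [[0,0,4,0,0,0,10],[15,-2,0,0,0,0,10],[15,-2,0,0,0,0,10],[0,0,0,0,0,0,10]]}}

```text
clock: 7.12
position: [0.5445, -0.1339, 0.0041]
tool_rot: [0.678, 1.57, 0.539]
force: [-1.1, -0.1, -0.9]
grip_width: 0.0144
```

{"name": "play_rows", "arguments": {"deltas": [[15,-2,0,0,0,0,10],[15,-2,0,0,0,0,10],[15,-2,0,0,0,0,10],[15,-2,0,0,0,0,10],[0,0,-3,0,0,0,10],[0,0,0,0,0,0,45],[0,0,0,0,0,0,45],[0,0,50,0,0,0,45]]}}

```text
clock: 8.12
position: [0.6015, -0.1416, 0.0491]
tool_rot: [3.103, 1.565, 2.964]
force: [-0.3, -0.4, 0.9]
grip_width: 0.0454
```

{"name": "play_rows", "arguments": {"deltas": [[-26,5,60,0,0,0,45],[-26,6,30,0,0,0,45],[0,0,0,0,0,0,45],[0,0,0,0,0,0,45]]}}

```text
clock: 8.62
position: [0.5532, -0.1314, 0.1382]
tool_rot: [-1.479, 1.571, -1.619]
force: [0.7, 0.0, 0.2]
grip_width: 0.045
```

Run:
```python
from h import *
np.set_printoptions(precision=4,suppress=True)
o,R=pose(); c,im=save("wrist","w2.png"); print(o["position"],o["tool_rot"])
u,v=proj(c,[o["position"][0],o["position"][1],.003]).round().astype(int); print(u,v)
x0,y0=u-60,v-70; x0=max(x0,0);y0=max(y0,0)
cv2.imwrite("pics/w2c.png",cv2.resize(im[y0:y0+160,x0:x0+160,::-1],(560,560),interpolation=cv2.INTER_CUBIC)); print(x0,y0)
```

```text
[ 0.5532 -0.1314  0.1382] [-1.4791  1.5706 -1.6189]
310 188
250 118
```

View pics/w2c.png

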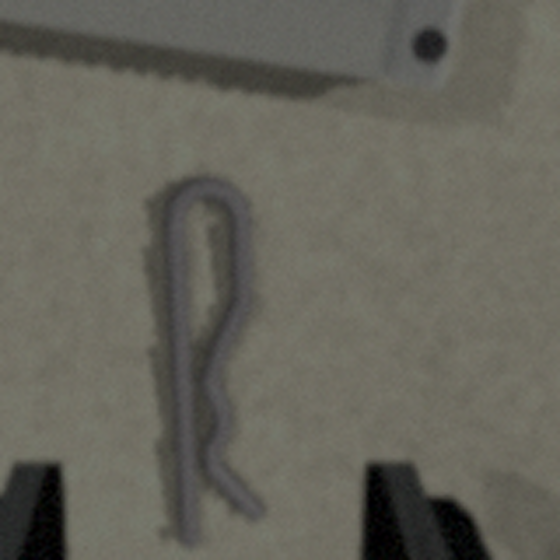

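The clip lies clear of the dock. In the crop, the straight leg runs from (178,215) to its tip at (188,545), and the loop's straight wires are at x≈178 and 240, y≈215–290.

Run:
```python
from h import *
np.set_printoptions(precision=4,suppress=True)
c=cam("wrist")
g=lambda x,y:onz(c,250+x/3.5,118+y/3.5,.003)
a,t,top=g(178,215),g(188,548),g(207,177)
print(a,t,top,np.degrees(np.arctan2((t-a)[1],(t-a)[0])),np.linalg.norm(t-a))
u=(t-a)/np.linalg.norm(t-a); v=np.array([-u[1],u[0],0])
print("len",(t-top)@u,"loop w",np.linalg.norm(g(165,240)-g(254,240)))
seat=t-.043*u; print("seat",seat,"loop",seat-.05*u+.009*v, pose()[0]["position"])
```

```text
[ 0.5434 -0.1389  0.003 ] [ 0.6475 -0.1516  0.003 ] [ 0.534  -0.1296  0.003 ] -6.981579749610859 0.10490950837977625
len 0.11533147354415327 loop w 0.02447657902397156
seat [ 0.6048 -0.1464  0.003 ] loop [ 0.5563 -0.1314  0.003 ] [ 0.5532 -0.1313  0.1378]
```

{"name": "play_rows", "arguments": {"deltas": [[3,0,-50,0,0,1,38],[0,0,-50,0,0,0,38],[0,0,-30,0,0,0,36],[0,0,-8,0,0,0,34],[0,0,0,0,0,0,34],[0,0,0,0,0,0,15],[0,0,0,0,0,0,15],[0,0,0,0,0,0,15]], "grip_force": 80}}

```text
clock: 9.68
position: [0.5565, -0.1312, 0.0009]
tool_rot: [0.069, 1.571, -0.054]
force: [-1.8, 1.3, 5.8]
grip_width: 0.0209
```

{"name": "play_rows", "arguments": {"deltas": [[0,0,40,0,0,0,15],[-6,20,40,0,0,4,15],[-13,40,39,0,0,4,15],[-13,40,0,0,0,4,15],[-13,45,0,0,0,1.5,15],[-13,45,0,0,0,0,15],[-13,44,0,0,0,0,15],[-13,40,0,0,0,0,15]]}}

```text
clock: 10.68
position: [0.4718, 0.1443, 0.1198]
tool_rot: [0.44, 1.57, 0.554]
force: [0.7, -0.5, -1.0]
grip_width: 0.0215
```

{"name": "play_rows", "arguments": {"deltas": [[0,0,0,0,0,0,15],[0,0,0,0,0,0,15],[0,0,0,0,0,0,15]]}}

```text
clock: 11.05
position: [0.4726, 0.1417, 0.1195]
tool_rot: [-1.605, 1.57, -1.494]
force: [0.1, 0.3, -0.7]
grip_width: 0.021
```

Run:
```python
from h import *
np.set_printoptions(precision=4,suppress=True)
o,R=pose(); print(o["position"],R[:,1],o["grip_width"],o["force"])
ims=[]
for n in("wrist","scene","side"):
    c,im=save(n,n+"3.png"); 
    P=o["position"]; u=R[:,1]; # clip dir
    q=proj(c,(fw(0,-.07,.075))); print(n,"post top",q,"hole",proj(c,fw(0,-.07,.062)),"loop",proj(c,P+[0,0,.002]))
    m={"wrist":(q[0]-150,q[1]-120,270,200),"scene":(q[0]-90,q[1]-50,135,100),"side":(q[0]-60,q[1]-60,135,100)}[n]
    x,y=[max(0,int(k)) for k in m[:2]]; x=min(x,640-m[2]);y=min(y,400-m[3]); print(n,"off",x,y,"scale",400/m[2]); ims.append(cv2.resize(im[y:y+m[3],x:x+m[2],::-1],(400,296),interpolation=cv2.INTER_CUBIC))
cv2.imwrite("pics/comp3.png",np.vstack([np.hstack(ims[:2]),np.hstack([ims[2],cv2.resize(cv2.imread("pics/wrist3.png"),(400,296))])]))
```

```text
[0.4726 0.1417 0.1195] [-0.1115  0.9938 -0.0004] 0.020990556562780305 [ 0.0886  0.3125 -0.6532]
wrist post top [301.0996 366.4195] hole [301.5486 353.5933] loop [310.5502 260.8501]
wrist off 151 200 scale 1.4814814814814814
scene post top [388.2004 154.2845] hole [387.6098 157.6278] loop [355.1244 116.6049]
scene off 298 104 scale 2.962962962962963
side post top [245.134  252.4431] hole [245.5921 257.9202] loop [303.5667 253.1682]
side off 185 192 scale 2.962962962962963
```

View pics/comp3.png

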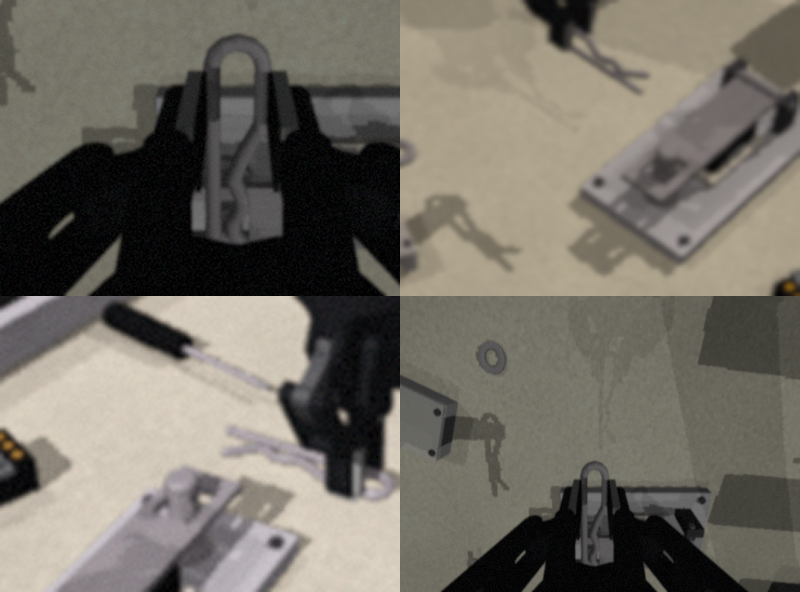

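The clip is held straight by the loop, legs pointing at the post; the bar is down round the post. I'll lower to hole height, just short of the post, and compare tip and post directly in both views.

{"name": "play_rows", "arguments": {"deltas": [[0,1,-30,0,0,0,15],[0,0,-30,0,0,0,15],[0,0,0,0,0,0,15],[0,0,0,0,0,0,15]]}}

```text
clock: 11.7
position: [0.4726, 0.1438, 0.0603]
tool_rot: [0.233, 1.57, 0.346]
force: [0.2, 0.3, -0.4]
grip_width: 0.0211
```

Run:
```python
from h import *
np.set_printoptions(precision=4,suppress=True)
o,R=pose(); print(o["position"],R[:,1])
P=o["position"]+[0,0,.002]; v=R[:,1]; u=np.array([v[1],-v[0],0]); seat=P+.05*u-.009*v; tip=seat+.043*u
ims=[]
for n in("scene","side"):
    c,im=save(n,n+"4.png")
    for nm,p in (("tip",tip),("seat",seat),("posttop",fw(0,-.07,.075)),("hole",fw(0,-.07,.062))): print(n,nm,proj(c,p))
    q=(proj(c,fw(0,-.07,.062))+proj(c,tip))/2; x,y=int(q[0]-33),int(q[1]-37); print("off",x,y)
    ims.append(cv2.resize(im[y:y+75,x:x+66,::-1],(396,450),interpolation=cv2.INTER_CUBIC))
cv2.imwrite("pics/comp4.png",np.hstack(ims))
```

```text
[0.4726 0.1438 0.0603] [-0.1129  0.9936  0.0001]
scene tip [378.5385 151.1862]
scene seat [366.1705 143.0704]
scene posttop [388.2004 154.2845]
scene hole [387.6098 157.6278]
off 350 117
side tip [259.6972 262.8189]
side seat [280.0246 269.4407]
side posttop [245.134  252.4431]
side hole [245.5921 257.9202]
off 219 223
```

View pics/comp4.png

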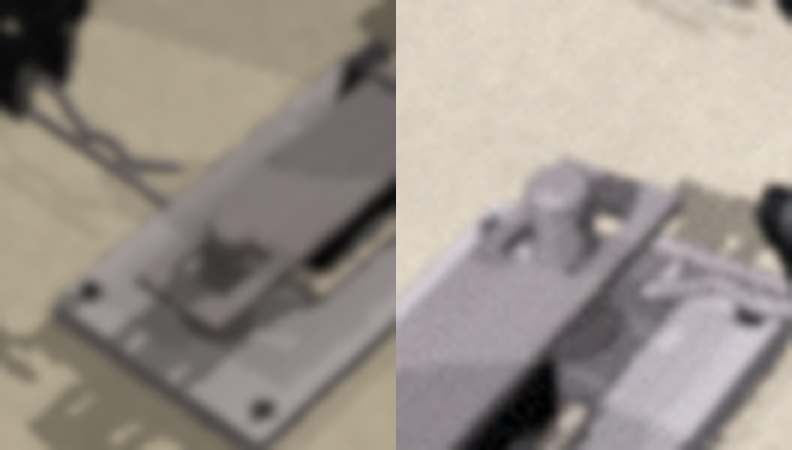

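Run:
```python
from h import *
def cr(f,x,y,w=33,h=25):
    im=cv2.imread("pics/"+f)[y:y+h,x:x+w]; im=cv2.resize(im,(396,300),interpolation=cv2.INTER_CUBIC)
    im=cv2.normalize(im,None,0,255,cv2.NORM_MINMAX)
    for k in range(0,w,5): cv2.line(im,(k*12,0),(k*12,6 if k%10 else 14),(0,0,255),1); 
    for k in range(0,h,5): cv2.line(im,(0,k*12),(6 if k%10 else 14,k*12),(0,0,255),1)
    return im
cv2.imwrite("pics/comp5.png",np.vstack([np.hstack([cr("scene0.png",373,147),cr("scene4.png",358,133)]),np.hstack([cr("side0.png",230,244),cr("side4.png",253,252)])]))
```

```text
(no output)
```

View pics/comp5.png

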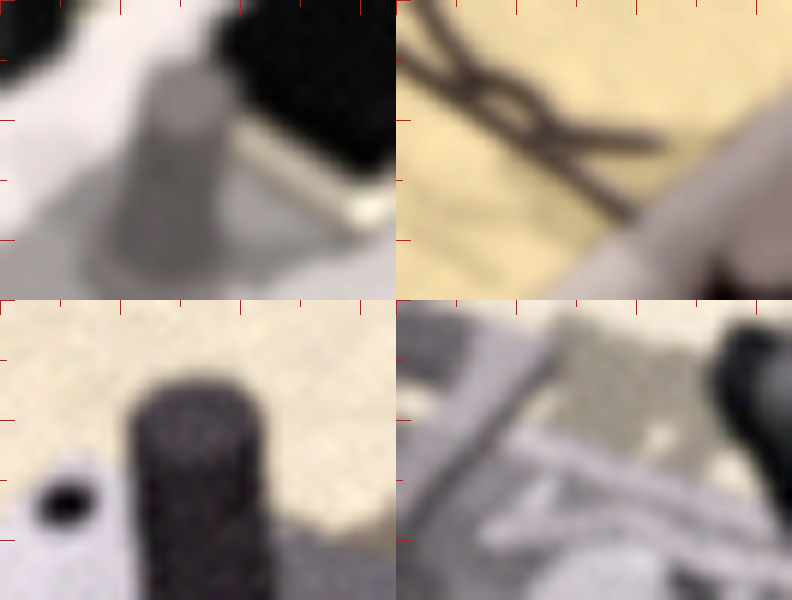

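Run:
```python
from h import *
np.set_printoptions(precision=2,suppress=True)
s=cam("scene");d=cam("side");o,R=pose()
P=o["position"]+[0,0,.002]; v=R[:,1]; u=np.array([v[1],-v[0],0]); tip=P+.093*u-.009*v
F=np.array([[np.cos(FY),np.sin(FY),0],[-np.sin(FY),np.cos(FY),0],[0,0,1]])
post,e1=tri(s,(388.4,154.9),d,(245.96,253.7)); t,e2=tri(s,(377.6,150.5),d,(262,262.9))
ts=None
hole=post-[0,0,.013]
print("tri err mm",e1*1e3,e2*1e3)
print("post top",post*1e3,"model",fw(0,-.07,.075)*1e3,"tip",t*1e3,"kin",tip*1e3)
print("fix-frame mm: hole-tip measured",F@(hole-t)*1e3,"assumed",F@(fw(0,-.07,.062)-tip)*1e3)
```

```text
tri err mm 2.1546864265916312 1.5078374735502378
post top [597.15 148.    72.27] model [597.62 147.85  75.  ] tip [562.4  144.29  62.89] kin [566.26 145.37  62.57]
fix-frame mm: hole-tip measured [34.94 -0.25 -3.62] assumed [31.44 -1.08 -0.57]
```

Run:
```python
from h import *
np.set_printoptions(precision=2,suppress=True)
F=np.array([[np.cos(FY),np.sin(FY),0],[-np.sin(FY),np.cos(FY),0],[0,0,1]])
for n,p,t in (("scene",(388.4,154.9),(377.6,150.5)),("side",(245.96,253.7),(262,262.9))):
    c=cam(n); print(n,F@(onz(c,*p,.075)-onz(c,*t,.0625))*1e3, "1px:",[ (F@(onz(c,p[0]+a,p[1]+b,.075)-onz(c,*p,.075))*1e3)[:2] for a,b in((1,0),(0,1))])
```

```text
scene [36.7 -2.5 12.5] 1px: [array([1.89, 1.8 ]), array([ 2.19, -2.75])]
side [32.3   2.91 12.5 ] 1px: [array([-1.67, -0.82]), array([-1.65,  2.54])]
```

{"name": "play_rows", "arguments": {"deltas": [[5,0,-0.5,0,0,0,15],[10,1.1,0,0,0,0,15],[5,0.6,0,0,0,0,15],[3,0.3,0,0,0,0,15],[3,0.3,0,0,0,0,15],[3,0.3,0,0,0,0,15],[3,0.4,0,0,0,0,15]], "grip_force": 100}}

```text
clock: 12.68
position: [0.5043, 0.1468, 0.059]
tool_rot: [-2.694, 1.571, -2.58]
force: [0.2, -0.4, -0.6]
grip_width: 0.0202
```

No resistance after 32 mm; check that the tip is really in the hole.

Run:
```python
from h import *
o,R=pose();print(o["position"],o["force"])
ims=[]
for n in("scene","side"):
    c,im=save(n,n+"6.png"); q=proj(c,fw(-.015,-.07,.062)); x,y=int(q[0]-22),int(q[1]-22)
    ims.append(cv2.normalize(cv2.resize(im[y:y+44,x:x+44,::-1],(396,396),interpolation=cv2.INTER_CUBIC),None,0,255,cv2.NORM_MINMAX)); print(x,y)
cv2.imwrite("pics/comp6.png",np.hstack(ims))
```

```text
[0.50432565 0.14676883 0.05896002] [ 0.19621494 -0.37084529 -0.59650484]
361 132
230 238
```

View pics/comp6.png

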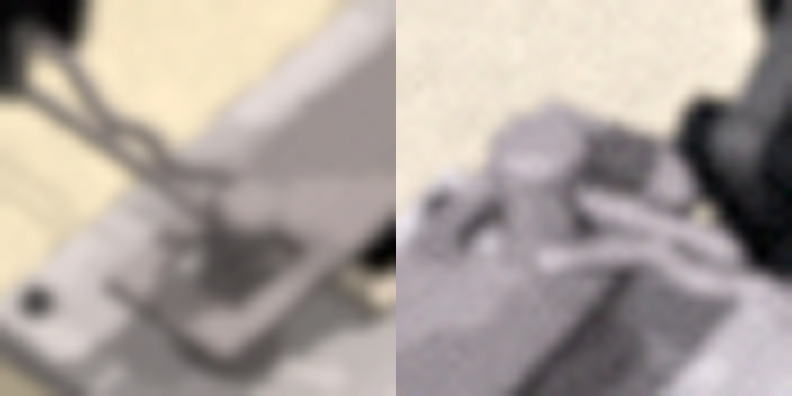

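The side crop shows the straight leg's end vanishing into the post at (583,203), where the hole's mouth is expected; the sprung leg passes in front of the post at (543,262). Carry on.

{"name": "play_rows", "arguments": {"deltas": [[4,0.5,0.5,0,0,0,15],[4,0.4,0,0,0,0,15],[4,0.5,0,0,0,0,15],[4,0.4,0,0,0,0,15]]}}

```text
clock: 13.28
position: [0.5205, 0.1486, 0.0594]
tool_rot: [3.089, 1.571, -3.08]
force: [0.4, 0.6, -0.2]
grip_width: 0.0204
```

{"name": "play_rows", "arguments": {"deltas": [[4,0.5,0,0,0,0,15],[4,0.4,0,0,0,0,15],[3,0.4,0,0,0,0,15],[2,0.2,0,0,0,0,15],[2,0.2,0,0,0,0,15]]}}

```text
clock: 13.9
position: [0.5346, 0.1518, 0.0594]
tool_rot: [2.033, 1.569, 2.148]
force: [-6.0, 7.4, -0.5]
grip_width: 0.0204
```

{"name": "play_rows", "arguments": {"deltas": [[2,0.2,0,0,0,0,15],[2,0.2,0,0,0,0,15],[2,0.2,0,0,0,0,15],[2,0.3,0,0,0,0,15]], "grip_force": 120}}

```text
clock: 14.4
position: [0.5425, 0.1528, 0.0593]
tool_rot: [2.081, 1.569, 2.196]
force: [-3.8, 7.4, -0.5]
grip_width: 0.0198
```

{"name": "play_rows", "arguments": {"deltas": [[2,0.2,0,0,0,0,15],[2,0.2,0,0,0,0,15],[0,0,0,0,0,0,15]]}}

```text
clock: 14.78
position: [0.548, 0.1533, 0.0598]
tool_rot: [0.835, 1.568, 0.95]
force: [2.4, 6.6, -1.4]
grip_width: 0.0199
```

{"name": "play_rows", "arguments": {"deltas": [[1,1,0,0,0,0,15],[1,0.5,0,0,0,0,15],[0,0,0,0,0,0,15]]}}

```text
clock: 15.15
position: [0.549, 0.1538, 0.0594]
tool_rot: [1.876, 1.57, 1.99]
force: [-2.8, 5.1, 0.0]
grip_width: 0.0196
```

{"name": "play_rows", "arguments": {"deltas": [[1,0.5,0,0,0,0,15],[1,0.5,0,0,0,0,15],[0,0,0,0,0,0,15]]}}

```text
clock: 15.52
position: [0.5499, 0.1541, 0.059]
tool_rot: [-3.022, 1.568, -2.908]
force: [-8.5, 2.9, -0.1]
grip_width: 0.0195
```

Firm stop reached. Release, back off upward.

{"name": "play_rows", "arguments": {"deltas": [[0,0,0,0,0,0,45],[0,0,0,0,0,0,45],[0,0,0,0,0,0,45],[-3,0,30,0,0,0,45],[-15,0,50,0,0,0,45],[-40,0,40,0,0,0,45],[-40,0,40,0,0,0,45],[0,0,0,0,0,0,45]]}}

```text
clock: 16.52
position: [0.4526, 0.1544, 0.2223]
tool_rot: [-0.088, 1.566, 0.027]
force: [-0.1, -0.6, -0.5]
grip_width: 0.045
```

Run:
```python
from h import *
o,R=pose();print(o["clock"],o["position"],o["force"])
ims=[]
for n in("scene","side","wrist"):
    c,im=save(n,n+"7.png"); q=proj(c,fw(0,-.07,.062)); w=60 if n!="wrist" else 110
    x=int(np.clip(q[0]-w/2,0,640-w));y=int(np.clip(q[1]-w*.6,0,400-w)); print(n,x,y,q,"seat/loop/tip",*[proj(c,fw(a,b,.062)).round(1) for a,b in((0,-.07),(-.05,-.061),(.043,-.07))])
    ims.append(cv2.resize(im[y:y+w,x:x+w,::-1],(265,265) if 0 else (390,390),interpolation=cv2.INTER_CUBIC))
cv2.imwrite("pics/comp7.png",cv2.resize(np.vstack([np.hstack(ims[:2]),np.hstack([ims[2],ims[2]*0])]),(600,600)))
```

```text
16.525 [0.45264426 0.15439599 0.22231525] [-0.0989956  -0.59803044 -0.53824312]
scene 357 121 [387.60981801 157.62784328] seat/loop/tip [387.6 157.6] [375.1 146.2] [400.6 166.2]
side 215 221 [245.59207001 257.92023657] seat/loop/tip [245.6 257.9] [266.1 268.2] [226.7 251.8]
wrist 237 230 [292.04637279 296.83804227] seat/loop/tip [292.  296.8] [299.  259.8] [292.8 326. ]
```

View pics/comp7.png

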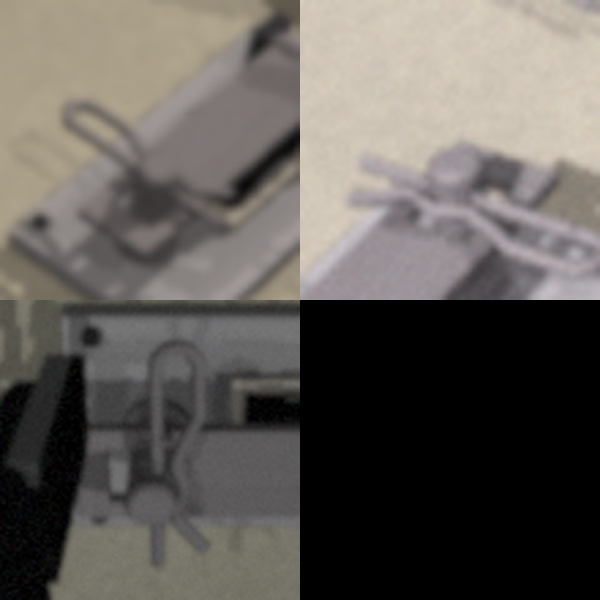

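The clip sits through the post. In the wrist crop its straight tip is at px (294.6,327.5), against (292.8,326.0) predicted for home. The sprung leg is wrapped round the shank and the bar is flat.

```bash
python3 -c "
from h import *
print(workorder.job_done())"
```

```text
the job is handed in; nothing more can be done
None
```

I closed the bar over the post, drew the clip out of the dock and gripped it by the loop. I then pushed its straight leg through the cross hole from the robot's side until it met a firm stop, released it and handed in at 16.5 s. The hand-in gives no verdict, so success is judged only from my own checks below.

**Final checks**
- **Insertion force:** it rose at the neck, dropped and briefly reversed as the leg snapped past. It then rose to 8.5 N at the stop.
- **Clip position:** the last pictures show the sprung leg round the shank. The straight tip is about 2 px from its predicted home position, a few mm at most. I could not read the spring angle directly.
- **Bar and bystanders:** the bar lies flat. The arm stayed away from the bystanders throughout, but I did not measure their final positions.
- **Robot:** it is clear of the fixture, with about 0 N on the tool.

**Misses and disagreements**
- The first grasp at the legs closed above the wire. I lowered the gripper and repeated it.
- The scene and side cameras differed by about 4 mm in y, and their triangulated post top came out 2.7 mm low. I used the two-view average and the given heights, and the leg entered the hole without resistance.

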